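# Pack, lock and purge a sample shuttle box

### The arm

A 6-joint arm with a two-finger parallel gripper is mounted at the origin on the work surface. World frame = base frame: x ahead of the robot, y to its left, z up, the work surface at z = 0. Lengths are in m, angles in rad, forces in N, time in s.
With the tool pointing down it reaches from about 0.425 to 0.95 m from the base axis. Payload 3.5 kg.
Tool frame: the origin (TCP) lies on the centre line of the jaws, within the pads' length; the fingertips stand 8 mm ahead of it and the grasp point (between the pads) lies 11 mm behind it (bot.finger_overhang is the distance from the TCP to the fingertips, in m); x points along the fingers, z is the direction in which the jaws open and shut, and the axes are right-handed (so a half turn about x gives the same grasp; the last joint's range is limited). The gripper opens to 85 mm and grips with 20 to 120 N. Pads are 22 mm wide; open, the fingers measure 114 mm over their backs; the gripper's body (76 mm by 85 mm) begins 54 mm behind the grasp point. The pads swing forward as they close: fully open they stand 13 mm farther back than shut.
Start: joints at [-0.15, 0.286, 1.577, -0, 1.279, -0.15], TCP at [0.675, 0, 0.239] pointing down, gripper open.
Joint ranges: [-2.77, 2.77], [-0.9, 2.22], [0.21, 2.48], [-1.53, 4.67], [0.24, 2.81], [-2.84, 2.84]. Speed limits (rad/s): [2.79, 2.79, 3.14, 3.14, 3.14, 3.14].

### API

Orientations are given as a rotation vector (axis times angle).
In Python, from plant import bot gives the robot as it stands. The module is installed in compiled form; this text tells all that it offers.
- The arm moves only by the tool apply_moves, never from a script. Its argument "motion" is one flat list of numbers, 6 for each row, row after row: the shift along the tool's x, y, z in mm, then the turn, a rotation vector about the tool's x, y, z in degrees. A call has 1 to 8 rows; each row is the pose to reach, as a shift and turn from the pose commanded when the call began, along the tool's axes at that moment; what a row does not reach only later rows make up. A row lasts 1/8 s, in which the tool goes at most 62.5 mm and 10.7 degrees, less where a joint would pass 70% of its speed; a pose out of reach is approached as far as the arm can. A call with a gripper value outside its range is refused whole. "grip" is the closure, from -1 (fully open) to 1 (shut), set as the call begins (left out, the last holds). The fingers move at their own pace and stop on an object; "grip_force" is the grip in N (left out, the last holds). Time passes only in rows, so rows that repeat a pose let the fingers close. It gives the time, the measured TCP pose, the force and the opening at its end, in the units of the state.
- bot.sense(): the state, without advancing time (a new reading comes with each control period).
- bot.read_camera(name): name is "scene" or "side" or "wrist"; returns (picture, depth): 420x560x3 uint8, red, green, blue; 420x560 float32, m along the optical axis (not along the pixel's ray), 0 where there is no reading.
- bot.get_calibration(name): a dict with "intrinsics" (3x3 intrinsics, pixels), "camera_from_world" (4x4, takes a point from world to camera coordinates). Camera axes: x right, y up, looking along -z (the intrinsics and any distortion apply to the point x, -y, -z); pixel columns grow to the right and rows downward; lengths in m; the calibration is good to about 2 mm. A picture is of the moment at which its call begins: read the wrist's pose just before it. get_calibration takes no time and is no camera call; for the wrist camera it gives the pose at the moment of the call.
- bot.job_done(): hands the job in, once; it reports no verdict.
Trained networks look in the newest picture that a camera, given by its name, has taken for a name from the list of things; names that differ only in an ending like _2 or _b are one class to them, and where a whole thing is asked for, a point or a joint stands for the part that bears it (a point fixed in the world has none). Each returns a list of dicts, best first, with "conf" (0 to 1); they miss things now and then, are a little off and sometimes report something else, mostly with a low value. They report only what shows in the picture. A call takes as long as a camera call. They do not tell look-alikes from the thing itself.
- bot.masks_of(target, camera): "region" (420x560 bool, what is visible of it) and "point" ([column, row] in pixels, amid what is visible of it).
- bot.tip_of(target, camera): "point" ([column, row] in pixels: a listed point, or the origin of a listed thing).
The state is a dict: "time": time; "qpos": joint angles; "joint_velocities": joint speeds; "tau": joint torques, N m; "position": TCP position; "tool_rot": TCP orientation; "wrist_force": force on the tool from outside, world axes, zero at the start; "ft_torque": the same for the moment, N m; "gripper_width": finger opening in m.
Only numpy, scipy, OpenCV 4.12 (cv2) and the standard library are available. Lean on these libraries where they do the work, as an engineer would, in place of code of your own. Each camera call takes 0.05 s, during which the arm holds its last target. There are 200 camera calls.

### The job

Pack and seal the sample shuttle box: stand every specimen holder from the blue mat (discs with a post; there may be two to four) flat and upright in a bay of its own in the box, then shut the lid, and lock its two quarter-turn studs by pushing each one in and turning it clockwise a full quarter turn, so that it stays hooked down when let go. Finally purge the sealed box: pull the sprung plunger knob up to its stop, keep it there for about a second, then let it return home. Leave the other things on the bench where they are.

Things in the scene. Friction and masses are not known exactly. Their poses are not given: they have to be found in the camera images.
- box: Aluminium sample box, fixed, turned up to 0.2 rad. Origin on its underside at the middle of box and plunger block together; x from its front wall (robot side) to its hinge side, y along the hinge. The compartment, 170 x 240 x 55 mm outside (x, y, z) with 6 mm walls and floor, is centred at x 0, y -30 mm; the 56 x 54 x 50 mm plunger block at y +120 mm
- bay_row (a point): Middle of the row of four bays, on the compartment floor 6 mm above the table; axes as the box. Each bay is 52 mm (x) by 54 mm (y), parted by white ribs 4 mm thick and 14 mm high; bay centres lie at y -87, -29, +29 and +87 mm from this point, x 0. Any bay takes any holder
- lid (a joint): Lid of the box (240 mm along y, 170 mm deep, 6 mm thick, clear window), hinged along the far (+x) top edge: 0 = shut, 1.57 = upright; starts open at 1.7 to 1.9, leaning away from the robot. The stiff hinge holds it at any angle; some 3 to 5 N at the free edge moves it, so it can be pushed over and down from behind
- lid_hinge (a point): Point on the lid's hinge line, half-way along it, level with the underside of the shut lid, 55 mm above the table (box x +85, y -30 mm); its axes turn with the lid and equal those of the box when it is shut
- lid_tab (a point): Centre of the tab (26 x 50 x 6 mm) that sticks out of the middle of the lid's free edge, 181 mm from the hinge; its z axis is the lid's outer normal, its x axis points towards the hinge
- holder0_mid (a point): Specimen holder: aluminium disc 40 mm across, 12 mm thick, with an upright post 14 mm across and 26 mm tall on its middle, by which it is gripped; 38 mm tall in all, 0.07 to 0.14 kg. Point at its centre half-way up (19 mm above its underside), z along the post. Stands on the 3 mm thick blue mat; may be absent
- holder1_mid (a point): Specimen holder: aluminium disc 40 mm across, 12 mm thick, with an upright post 14 mm across and 26 mm tall on its middle, by which it is gripped; 38 mm tall in all, 0.07 to 0.14 kg. Point at its centre half-way up (19 mm above its underside), z along the post. Stands on the 3 mm thick blue mat; may be absent
- holder2_mid (a point): Specimen holder: aluminium disc 40 mm across, 12 mm thick, with an upright post 14 mm across and 26 mm tall on its middle, by which it is gripped; 38 mm tall in all, 0.07 to 0.14 kg. Point at its centre half-way up (19 mm above its underside), z along the post. Stands on the 3 mm thick blue mat; may be absent
- holder3_mid (a point): Specimen holder: aluminium disc 40 mm across, 12 mm thick, with an upright post 14 mm across and 26 mm tall on its middle, by which it is gripped; 38 mm tall in all, 0.07 to 0.14 kg. Point at its centre half-way up (19 mm above its underside), z along the post. Stands on the 3 mm thick blue mat; may be absent
- stud0_grip (a point): Centre of the upright wing of quarter-turn stud 0, at the lid's -y end, 145 mm from the hinge, 75 mm from the lid's middle. Wing 9 mm thick (this point's x), 36 mm long (its y), 22 mm tall, on a disc 30 mm across, 5 mm thick, that moves with it. Lid shut, unlocked: point 87 mm above the table, 26 mm above the lid's top face; disc clears the lid by 10 mm
- stud0_push (a joint): How far this stud is pushed into the lid, m: 0 = standing proud, 0.010 = bottomed. Spring: 3 N to start, 10 N fully in. A tongue under the lid keeps it from turning unless pushed in 8 mm or more. Turned a full quarter and let go, it springs up only to about 0.004, its tongue hooked under the box's keeper: locked
- stud0_turn (a joint): Turn of this stud, clockwise seen from above the shut lid: 0 = unlocked, wing along the lid's free edge; 1.57 = locked, wing square to that edge; stops at both ends. Once pushed in it turns easily (about 0.05 N m)
- stud1_grip (a point): Centre of the upright wing of quarter-turn stud 1, at the lid's +y end, 145 mm from the hinge, 75 mm from the lid's middle. Wing 9 mm thick (this point's x), 36 mm long (its y), 22 mm tall, on a disc 30 mm across, 5 mm thick, that moves with it. Lid shut, unlocked: point 87 mm above the table, 26 mm above the lid's top face; disc clears the lid by 10 mm
- stud1_push (a joint): How far this stud is pushed into the lid, m: 0 = standing proud, 0.010 = bottomed. Spring: 3 N to start, 10 N fully in. A tongue under the lid keeps it from turning unless pushed in 8 mm or more. Turned a full quarter and let go, it springs up only to about 0.004, its tongue hooked under the box's keeper: locked
- stud1_turn (a joint): Turn of this stud, clockwise seen from above the shut lid: 0 = unlocked, wing along the lid's free edge; 1.57 = locked, wing square to that edge; stops at both ends. Once pushed in it turns easily (about 0.05 N m)
- plunger (a joint): Sprung purge plunger on the block beside the box, m: 0 = down at home, 0.030 = pulled up to its stop. The spring pulls it home with 3 N at home and 7.5 N at the stop
- plunger_knob (a point): Centre of the plunger's round knob, 28 mm across and 22 mm tall, axis upright; at home 71 mm above the table, with 10 mm free beneath it
- gelbox: black square storage box 44 x 44 x 18 mm on the mat, origin under its centre; to be left alone
- jar: small amber lidded jar 36 mm across, 42 mm tall, on the mat, origin under its centre; to be left alone
- rinse: white bottle 56 mm across, 130 mm tall, at the back, origin under its centre; to be left alone
- mouse: black computer mouse 100 x 58 x 34 mm on the left; to be left alone
- waferbox: clear round wafer box 110 mm across, 30 mm tall, on the right; to be left alone
- tweezers: steel tweezers 120 mm long on the right; to be left alone
Not all that is in view belongs to the job. Leave any black, brown or red look-alike of the part that bears holder0_mid alone.

How it is judged:
On the way, in this order (a step that is already met when the one before it is completed fails the run):
1. every specimen holder present stands in a bay of the box (x of holder0_mid in the frame of box between 0 and 0.03 m and y of holder0_mid in the frame of box between -0.142 and 0.082 m and z of each of holder0_mid, holder1_mid, holder2_mid, holder3_mid in the frame of box below 0.0285 m and angle between each of holder0_mid, holder1_mid, holder2_mid, holder3_mid's own z axis and vertical below 0.12 rad and x of holder1_mid in the frame of box between 0 and 0.03 m and y of holder1_mid in the frame of box between -0.142 and 0.082 m and x of holder2_mid in the frame of box between 0 and 0.03 m and y of holder2_mid in the frame of box between -0.142 and 0.082 m and x of holder3_mid in the frame of box between 0 and 0.03 m and y of holder3_mid in the frame of box between -0.142 and 0.082 m), for 0.2 s.
2. the lid is shut over the holders (all of step 1 and value of joint lid below 0.03 rad), for 0.2 s.
3. both studs are pushed in, turned a quarter and hooked down, with the lid shut (value of joint each of stud0_turn, stud1_turn above 1.3 rad and value of joint stud0_push between 0.002 and 0.0065 m and value of joint stud1_push between 0.002 and 0.0065 m and value of joint lid below 0.03 rad), for 0.2 s.
4. the purge plunger is held up at its stop, both studs being locked (value of joint plunger above 0.026 m and value of joint each of stud0_turn, stud1_turn above 1.3 rad and value of joint stud0_push between 0.002 and 0.0065 m and value of joint stud1_push between 0.002 and 0.0065 m), for 0.4 s.
At the end, for the whole second after the job is handed in: Every holder present stands upright (within 0.12 rad) on the floor of a bay, lid shut within 0.03 rad, both studs turned beyond 1.3 rad and hooked 2 to 6.5 mm in, plunger back within 3 mm of home, all at rest (all of step 1 and all of step 3 and value of joint plunger below 0.003 m and linear speed of each of holder0, holder1, holder2, holder3 below 0.02 m/s); the robot touches nothing.
It fails at once if another thing on the bench is moved more than 30 mm (distance of any of gelbox, jar, rinse, mouse, waferbox, tweezers from where it was at the start of the episode above 0.03 m).
Of holder0, holder1, holder2, holder3 only 2 to 4 are there at a start; the rules pass over those that are not, and their reading is None.
At some moment in a run one of holder0, holder1, holder2, holder3 may be knocked a few centimetres aside while the robot is not near it.
Once in a run the grip may slacken for a moment while it holds something.
It also fails if it takes over 210 s, if anything falls off the work surface, if the arm or the gripper's body presses on something with over 40 N, if the wrist force passes 120 N, or if a joint passes its speed limit or range.

## Working session

There is one attempt and no reset: what is moved stays moved. The work goes in short steps, Python scripts to look and compute and a tool call to move; the robot and the scene stay as the last step left them, time stands still between calls to the robot, and variables do not carry over. Pictures are saved under pics/ and viewed, about 12 in all and at most 16, crops included, and the job is handed in when it is done.

Besides the shell and the picture viewer there is one more tool, called after ">>>" as name(argument=value, ...), one argument or row to a line, values as JSON. apply_moves: Moves the arm, as the interface text tells. Its arguments: {"type":"object","properties":{"motion":{"type":"array","items":{"type":"number"}},"grip":{"type":"number"},"grip_force":{"type":"number"}},"required":["motion"]}

```bash
mkdir -p pics; cat > h.py <<'E'
import numpy as np, cv2
from scipy.spatial.transform import Rotation as R
from plant import bot
def grab(cam, name=None):
    K=bot.get_calibration(cam); im,d=bot.read_camera(cam)
    if name: cv2.imwrite(f'pics/{name}.png', im[:,:,::-1])
    return im,d,K
def world(u,v,z,K):
    "pixel + depth -> world"
    k=np.array(K['intrinsics']); T=np.linalg.inv(np.array(K['camera_from_world']))
    p=np.array([(u-k[0,2])/k[0,0]*z, -(v-k[1,2])/k[1,1]*z, -z,1]); return (T@p)[:3]
def onplane(u,v,h,K):
    a=world(u,v,.1,K); b=world(u,v,1.,K); t=(h-a[2])/(b[2]-a[2]); return a+t*(b-a)
def pix(p,K):
    k=np.array(K['intrinsics']); q=np.array(K['camera_from_world'])@np.r_[p,1]
    return np.array([k[0,0]*q[0]/-q[2]+k[0,2], k[1,1]*-q[1]/-q[2]+k[1,2]])
def cloud(d,K):
    v,u=np.mgrid[:d.shape[0],:d.shape[1]]; k=np.array(K['intrinsics']); T=np.linalg.inv(np.array(K['camera_from_world']))
    P=np.stack([(u-k[0,2])/k[0,0]*d,-(v-k[1,2])/k[1,1]*d,-d,np.ones_like(d)],-1)
    return (P@T.T)[...,:3]
def tool():
    s=bot.sense(); return np.array(s['position']), R.from_rotvec(s['tool_rot'])
def rel(p, yaw=None):
    """mm shift in tool axes to reach p; turn about tool x to have jaws (tool z) at world yaw, tool pointing down"""
    P,Q=tool(); sh=Q.inv().apply(np.array(p)-P)*1000
    if yaw is None: return sh.round(1)
    best=None
    for y in (yaw,yaw+np.pi):
        z=np.array([np.cos(y),np.sin(y),0]); x=np.array([0,0,-1.]); G=R.from_matrix(np.c_[x,np.cross(z,x),z])
        r=(Q.inv()*G).as_rotvec(degrees=True)
        if best is None or np.linalg.norm(r)<np.linalg.norm(best): best=r
    return sh.round(1),best.round(2)
E
cat > a.py <<'E'
from h import *
s=bot.sense(); print(s['position'],s['tool_rot'],s['gripper_width'],s['wrist_force'])
print(R.from_rotvec(s['tool_rot']).as_matrix().round(3))
for c in ('scene','side','wrist'):
    im,d,K=grab(c,c+'0'); print(c,np.linalg.inv(np.array(K['camera_from_world']))[:3,3].round(3), {k:v for k,v in K.items() if k not in('camera_from_world',)})
    for n in ('holder0_mid','jar','gelbox'):
        for m in bot.masks_of(n,c):
            r=m['region']; u,v=m['point']; z=d[int(v),int(u)]
            print(n,round(m['conf'],2),np.round([u,v]),r.sum(),world(u,v,z,K).round(3),im[r].mean(0).round())
    for n in ('lid_hinge','lid_tab','bay_row','stud0_grip','plunger_knob','box'):
        for m in bot.tip_of(n,c)[:2]:
            u,v=m['point']; z=d[min(int(v),419),min(int(u),559)]
            print(n,round(m['conf'],2),np.round([u,v]),world(u,v,z,K).round(3))
E
python3 a.py; python3 -c "
import cv2;a=[cv2.imread(f'pics/{c}0.png') for c in('scene','side')]
import numpy as np
cv2.imwrite('pics/m.png',cv2.resize(np.vstack(a),(450,675))[:600]) "
```

```text
[6.74338674e-01 1.30688928e-04 2.37895217e-01] [2.52848455e-04 1.57320113e+00 3.09057645e-04] 0.08546933272127748 [0.89685609 0.41842961 0.10445489]
[[-0.002 -0.     1.   ]
 [ 0.     1.     0.   ]
 [-1.     0.    -0.002]]
scene [1.039 0.587 0.978] {'intrinsics': array([[442.0828621 ,   0.        , 271.2559666 ],
       [  0.        , 442.0828621 , 213.41123866],
       [  0.        ,   0.        ,   1.        ]])}
holder0_mid 0.72 [291. 328.] 259 [0.717 0.254 0.014] [195.  76.  75.]
holder0_mid 0.6 [260. 280.] 197 [0.699 0.109 0.019] [114.  87.  70.]
holder0_mid 0.56 [270. 300.] 207 [0.719 0.178 0.038] [54. 55. 57.]
holder0_mid 0.5 [317. 269.] 199 [0.562 0.171 0.016] [187. 192. 202.]
holder0_mid 0.25 [372. 278.] 254 [0.484 0.284 0.039] [165. 164. 168.]
jar 0.48 [372. 278.] 247 [0.486 0.285 0.045] [166. 163. 166.]
jar 0.36 [295. 251.] 159 [0.571 0.094 0.017] [187. 191. 199.]
gelbox 0.59 [349. 302.] 352 [0.566 0.29  0.021] [35. 42. 54.]
lid_hinge 0.71 [226. 186.] [ 0.605 -0.172  0.067]
lid_tab 0.73 [208. 150.] [ 0.643 -0.18   0.218]
bay_row 0.94 [244. 189.] [ 0.602 -0.087  0.125]
bay_r
[... 1311 characters left out ...]
166  0.003]
wrist [0.675 0.08  0.375] {'intrinsics': array([[360.08288026,   0.        , 279.3499609 ],
       [  0.        , 360.08288026, 208.81830177],
       [  0.        ,   0.        ,   1.        ]])}
holder0_mid 0.89 [307.  66.] 1446 [0.699 0.101 0.041] [135.  97.  70.]
holder0_mid 0.57 [324.   4.] 279 [0.715 0.154 0.013] [43. 43. 44.]
gelbox 0.44 [230. 378.] 2076 [ 0.645 -0.091  0.195] [93. 91. 95.]
lid_hinge 0.65 [208. 346.] [ 0.607 -0.154  0.086]
bay_row 0.75 [164. 332.] [ 0.633 -0.005  0.262]
plunger_knob 0.76 [ 75. 243.] [ 0.496 -0.047  0.084]
plunger_knob 0.25 [161. 332.] [ 0.633 -0.003  0.266]
box 0.67 [158.  84.] [0.57  0.086 0.043]
box 0.19 [163. 330.] [ 0.633 -0.003  0.264]
```

View pics/scene0.png

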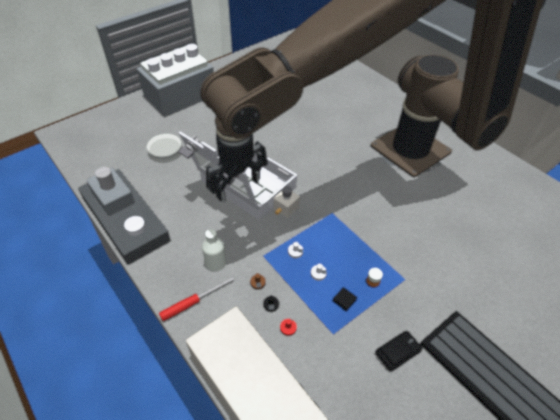

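View pics/side0.png

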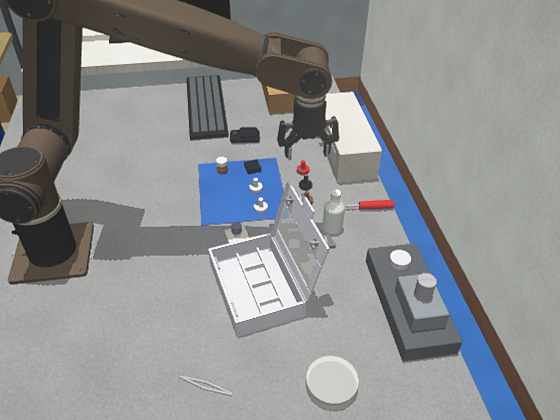

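Two silver holders with posts on the mat: scene (295,251) and (319,270). Look-alikes that could be mistaken for them are brown (258,281), black (271,303) and red (289,327), plus the jar's white cap (375,277). I choose the two silver ones on the mat. Next I move the wrist camera over the box and mat to measure.

>>> apply_moves(
  motion=[-62,-30,-150,0,0,0,-62,-30,-150,0,0,0,-62,-30,-150,0,0,0,-62,-30,-150,0,0,0,-62,-30,-150,0,0,0,-62,-30,-150,0,0,0],
)

```text
time: 2.25
position: [0.5254, -0.0298, 0.3004]
tool_rot: [0.0, 1.572, 0.001]
wrist_force: [0.1, 0.2, -0.7]
gripper_width: 0.0853
```

```bash
cat > b.py <<'E'
from h import *
import sys
tag=sys.argv[1]
print(bot.sense()['position'])
im,d,K=grab('wrist',tag); np.savez(tag+'.npz',im=im,d=d,**K)
for n in ('holder0_mid',):
    for m in bot.masks_of(n,'wrist'):
        r=m['region']; u,v=m['point']; P=cloud(d,K)[r]; top=P[P[:,2]>.035]
        print(n,round(m['conf'],2),np.round([u,v]),r.sum(),P.mean(0).round(4),'top',top.mean(0).round(4) if len(top) else 0,len(top),im[r].mean(0).round())
for n in ('holder0_mid','lid_hinge','lid_tab','bay_row','stud0_grip','plunger_knob','box'):
    hh={'holder0_mid':.022,'lid_hinge':.055,'bay_row':.006,'plunger_knob':.071,'box':0}.get(n)
    for m in bot.tip_of(n,'wrist')[:3]:
        u,v=m['point']; z=d[min(int(v),419),min(int(u),559)]
        print(n,round(m['conf'],2),np.round([u,v]),world(u,v,z,K).round(3), onplane(u,v,hh,K).round(4) if hh is not None else '')
E
python3 b.py w1
```

```text
[ 0.52544602 -0.02979279  0.30037671]
holder0_mid 0.59 [441.  43.] 1327 [0.6976 0.0996 0.0189] top [0.6958 0.0988 0.052 ] 185 [96. 67. 46.]
holder0_mid 0.91 [446.  43.] [0.697 0.098 0.031] [0.7002 0.0987 0.022 ]
lid_hinge 0.55 [343. 295.] [ 0.601 -0.18   0.061] [ 0.6018 -0.1833  0.055 ]
lid_hinge 0.23 [438. 282.] [ 0.645 -0.087  0.194] [ 0.7139 -0.1654  0.055 ]
bay_row 0.74 [283. 284.] [ 0.531 -0.194  0.011] [ 0.5307 -0.1965  0.006 ]
plunger_knob 0.66 [244. 191.] [ 0.49  -0.046  0.084] [ 0.4885 -0.0497  0.071 ]
box 0.74 [265. 262.] [ 0.507 -0.163  0.007] [ 0.5063 -0.1666  0.    ]
```

View pics/w1.png

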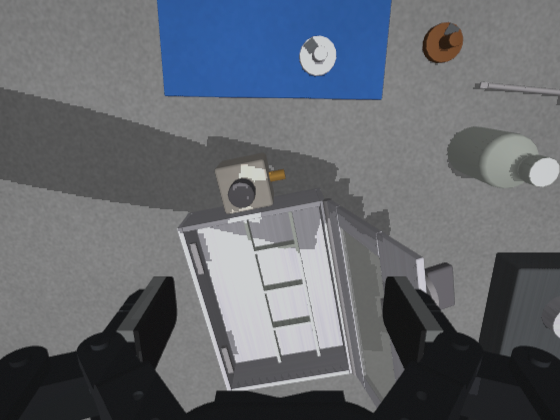

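The wrist view shows the box with its rim corners at (180,230), (323,202), (350,375) and (232,388), the knob at (242,190), a silver holder at (318,56) and the brown look-alike at (445,42). I'll fit the box and holder precisely from depth.

```bash
cat > c.py <<'E'
from h import *
from scipy.optimize import least_squares
z=np.load('w1.npz'); K=dict(intrinsics=z['intrinsics'],camera_from_world=z['camera_from_world']); P=cloud(z['d'],K); im=z['im'].astype(int)
# rim of the box
v,u=np.mgrid[:420,:560]
m=(np.abs(P[...,2]-.054)<.004)&(P[...,1]<-.05)&(P[...,1]>-.34)&(P[...,0]<.64)&(v<395)&(P[...,0]>.38)
q=P[m][:,:2]; print('rim pts',len(q))
def res(p):
    c,s=np.cos(p[2]),np.sin(p[2]); d=q-p[:2]; x=d@[c,s]; y=d@[-s,c]+.03
    # distance to rectangle mid-wall 164x234
    a=np.abs(x)-.082; b=np.abs(y)-.117
    return np.where((a>0)|(b>0), np.hypot(np.maximum(a,0),np.maximum(b,0)), np.maximum(a,b))
f=least_squares(res,[.507,-.163,.19],loss='soft_l1',f_scale=.002); p=f.x; print('box',p.round(4),'med err',np.median(np.abs(f.fun)))
def B(x,y):
    c,s=np.cos(p[2]),np.sin(p[2]); return p[:2]+[c*x-s*y,s*x+c*y]
k=P[(P[...,2]>.078)&(P[...,2]<.088)&(abs(P[...,0]-.49)<.03)&(abs(P[...,1]+.047)<.03)]; print('knob top',k.mean(0).round(4),len(k),'pred knob',B(0,.12).round(4))
rb=P[(abs(P[...,2]-.020)<.003)&(abs(P[...,0]-.53)<.08)&(abs(P[...,1]+.19)<.11)]; print('rib z pts',len(rb))
t=P[(P[...,2]>.037)&(P[...,2]<.046)&(abs(P[...,0]-.57)<.04)&(P[...,1]>.05)]; print('h post',t.mean(0).round(4),len(t), (t.max(0)+t.min(0))/2)
# overlay
o=z['im'][:,:,::-1].copy()
for a in [(-.085,-.15),(-.085,.09),(.085,.09),(.085,-.15)]:
    cv2.circle(o,tuple(int(i) for i in pix(np.r_[B(*a),.055],K)),4,(0,0,255),1)
for b in (-.087,-.029,.029,.087):   # bays lie at box x=+15? criterion 0..0.03
    for xx in (.015-.026,.015+.026):
        cv2.circle(o,tuple(int(i) for i in pix(np.r_[B(xx,b-.03),.006],K)),3,(0,255,0),1)
    print('bay',b,B(.015,b-.03).round(4))
s0,d0,K0=grab('scene')
C=cloud(d0,K0); 
for c in [(.571,.09),(.562,.175)]:
    t=C[(C[...,2]>.035)&(C[...,2]<.05)&(np.hypot(C[...,0]-c[0],C[...,1]-c[1])<.03)]; print('scene post',t.mean(0).round(4),len(t))
for m in bot.tip_of('holder0_mid','scene'): print(np.round(m['point']),m['conf'],onplane(*m['point'],.022,K0).round(4))
cv2.imwrite('pics/ov.png',o[30:])
E
python3 c.py
```

```text
rim pts 3871
box [ 0.5095 -0.1652  0.1982] med err 0.0019350248203349046
knob top [ 0.4865 -0.0494  0.0831] 564 pred knob [ 0.4859 -0.0476]
rib z pts 1589
h post [0.5664 0.0871 0.0422] 162 [0.56667836 0.08689896 0.04135219]
bay -0.087 [ 0.5472 -0.277 ]
bay -0.029 [ 0.5358 -0.2201]
bay 0.029 [ 0.5244 -0.1632]
bay 0.087 [ 0.513  -0.1064]
scene post [0.5662 0.0905 0.0408] 24
scene post [0.5638 0.1793 0.0403] 28
[320. 271.] 0.78 [0.5621 0.1811 0.022 ]
[290. 324.] 0.61 [0.7143 0.2476 0.022 ]
[257. 280.] 0.56 [0.7042 0.1056 0.022 ]
[271. 302.] 0.46 [0.7142 0.176  0.022 ]
```

View pics/ov.png

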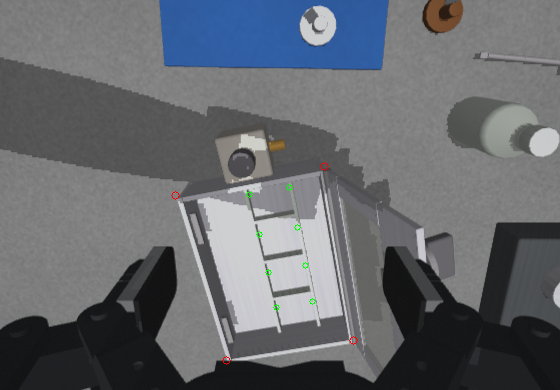

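The overlay fits: the red corners sit on the rim and the green points on the bay edges, within about 2 mm. The knob prediction also agrees. I'll pick the near holder at (0.5665, 0.0885).

>>> apply_moves(
  motion=[90,118,41,-6,0,0,150,118,41,-11.3,0,0,180,118,41,-11.3,0,0,180,118,41,-11.3,0,0,180,118,41,-11.3,0,0,180,118,41,-11.3,0,0],
)

```text
time: 3.55
position: [0.5671, 0.0876, 0.1231]
tool_rot: [-0.155, 1.563, 0.154]
wrist_force: [1.0, 0.2, 1.4]
gripper_width: 0.0851
```

```bash
cat > e.py <<'E'
from h import *
import sys
im,d,K=grab('wrist',sys.argv[1]); P=cloud(d,K)
for c in [(.566,.088),(.563,.18)]:
    t=P[(P[...,2]>.036)&(P[...,2]<.047)&(np.hypot(P[...,0]-c[0],P[...,1]-c[1])<.025)]
    if len(t): print('post',t.mean(0).round(4),len(t),((t.max(0)+t.min(0))/2).round(4),'rel',rel(np.r_[t.mean(0)[:2],.029],.198))
print(bot.sense()['position'],rel([.5665,.0885,.029],.198))
E
python3 e.py w2
```

```text
post [0.5664 0.0882 0.0419] 387 [0.5665 0.0876 0.0402] rel (array([94.9,  1.1, -1.3]), array([-0.07,  0.23,  0.07]))
post [0.5635 0.1762 0.0424] 497 [0.5636 0.1762 0.0404] rel (array([94.9, 87.9, 13. ]), array([-0.07,  0.23,  0.07]))
[0.5675479  0.08742516 0.12389856] (array([94.9,  1.4, -1.2]), array([-0.07,  0.23,  0.07]))
```

View pics/w2.png

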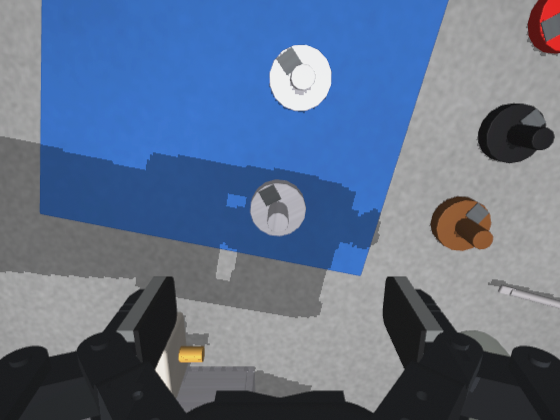

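The crop confirms bare silver discs with posts at (278,210) and (302,75). The brown, black and red ones are off the mat to the right. Descending and gripping.

>>> apply_moves(
  motion=[50,1,-1,0,0,0,85,1,-1,0,0,0,94,1,-1,0,0,0,94,1,-1,0,0,0],
  grip=0,
)

```text
time: 4.1
position: [0.566, 0.0884, 0.0289]
tool_rot: [-0.155, 1.563, 0.154]
wrist_force: [0.0, -0.1, -0.2]
gripper_width: 0.0425
```

>>> apply_moves(
  motion=[0,0,0,0,0,0,0,0,0,0,0,0,0,0,0,0,0,0,0,0,0,0,0,0,0,0,0,0,0,0],
  grip=1,
  grip_force=60,
)

```text
time: 4.72
position: [0.5666, 0.0888, 0.0296]
tool_rot: [-0.155, 1.561, 0.154]
wrist_force: [-1.5, 0.3, 5.7]
gripper_width: 0.0117
```

```bash
python3 - <<'E'
from h import *
print(bot.sense()['position'],bot.sense()['wrist_force'],bot.sense()['gripper_width'], rel([.5244,-.1632,.1],.198),rel([.5358,-.2201,.1],.198))
E
```

```text
[0.56658047 0.08875348 0.02964743] [-1.51924693  0.33348404  5.72920469] 0.011651767762341189 (array([ -70.4, -238.9,  -90.5]), array([-0.04,  0.21,  0.06])) (array([ -70.4, -296.9,  -90.5]), array([-0.04,  0.21,  0.06]))
```

>>> apply_moves(
  motion=[-60,0,0,0,0,0,-110,-30,-8,0,0,0,-110,-90,-28,0,0,0,-110,-150,-46,0,0,0,-110,-210,-64,0,0,0,-110,-260,-80,0,0,0,-110,-297,-90,0,0,0,-110,-297,-90,0,0,0],
)

```text
time: 5.72
position: [0.5344, -0.2225, 0.1375]
tool_rot: [-0.152, 1.565, 0.151]
wrist_force: [-0.3, 0.4, -0.9]
gripper_width: 0.0115
```

```bash
python3 - <<'E'
from h import *
im,d,K=grab('wrist','w3'); 
print(bot.sense()['position'],bot.sense()['wrist_force'],bot.sense()['gripper_width'], rel([.5358,-.2201,.033],.198))
im,d,K=grab('side','s1');cv2.imwrite('pics/s1.png',np.hstack([cv2.resize(im[150:350,180:380,::-1],(400,400)),cv2.resize(cv2.imread('pics/w3.png'),(400,400))]))
E
```

```text
[ 0.5343432  -0.22085744  0.13717185] [-0.04010275 -0.27516606 -0.58652679] 0.011474215636071153 (array([104.2,   0.4,   1.6]), array([-0.18, -0.01, -0.04]))
```

View pics/s1.png

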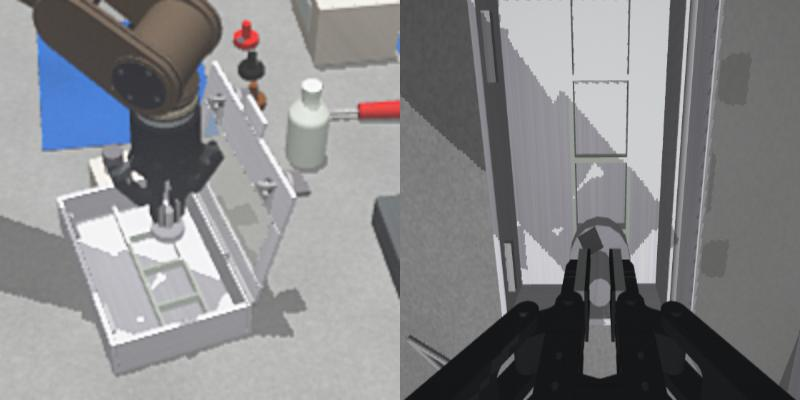

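```bash
python3 - <<'E'
from h import *
K=bot.get_calibration('wrist'); p=np.array([.5095,-.1652]);c,s=np.cos(.1982),np.sin(.1982)
for n,(u,v) in dict(ribL=(242,126),ribR=(319,126),rib1=(281,84),rib2=(281,164)).items():
    w=onplane(u,v,.02,K)[:2]-p; print(n,(c*w[0]+s*w[1]).round(4),(-s*w[0]+c*w[1]).round(4))
E
```

```text
ribL -0.0116 -0.0013
ribR 0.0414 -0.0014
rib1 0.0153 0.026
rib2 0.0152 -0.0278
```

>>> apply_moves(
  motion=[50,0,1,0,0,0,90,0,1,0,0,0,103,0,1,0,0,0,103,0,1,0,0,0,103,0,1,0,0,0],
)

```text
time: 6.45
position: [0.5367, -0.2196, 0.0354]
tool_rot: [-0.157, 1.564, 0.155]
wrist_force: [-1.3, 0.5, 0.2]
gripper_width: 0.0113
```

>>> apply_moves(
  motion=[2,0,0,0,0,0,2,0,0,0,0,0,2,0,0,0,0,0],
)

```text
time: 6.82
position: [0.5361, -0.2199, 0.0327]
tool_rot: [-0.155, 1.564, 0.155]
wrist_force: [0.3, 0.9, -0.5]
gripper_width: 0.0114
```

>>> apply_moves(
  motion=[0,0,0,0,0,0,0,0,0,0,0,0,0,0,0,0,0,0,-40,0,0,0,0,0,-90,0,0,0,0,0,-120,0,0,0,0,0],
  grip=0.2,
)

```text
time: 7.58
position: [0.5366, -0.2205, 0.1553]
tool_rot: [-0.157, 1.562, 0.153]
wrist_force: [1.0, -0.1, 0.3]
gripper_width: 0.0338
```

```bash
python3 - <<'E'
from h import *
im,d,K=grab('wrist','w4'); P=cloud(d,K)
t=P[(P[...,2]>.035)&(P[...,2]<.052)&(np.hypot(P[...,0]-.5358,P[...,1]+.22)<.03)]; print('placed post',t.mean(0).round(4),len(t),t[:,2].max())
q=P[(P[...,2]>.014)&(P[...,2]<.026)&(np.hypot(P[...,0]-.5358,P[...,1]+.22)<.022)]; print('disc',q.mean(0).round(4),len(q),q[:,2].std())
print(bot.sense()['position'],rel([.5635,.1775,.13],.198))
im,d,K=grab('scene'); P=cloud(d,K)
t=P[(P[...,2]>.035)&(P[...,2]<.05)&(np.hypot(P[...,0]-.5638,P[...,1]-.179)<.05)]; print('h2 post',t.mean(0).round(4),len(t))
E
```

```text
placed post [ 0.5364 -0.2199  0.0442] 331 0.046832859849426395
disc [ 0.5361 -0.2186  0.0195] 1544 0.0011134912862769439
[ 0.53850154 -0.22153407  0.15939256] (array([ 27.5, 386.6, 102.5]), array([-0.04,  0.42,  0.4 ]))
h2 post [0.5636 0.1791 0.0404] 29
```

First holder is placed upright (post top 0.044, disc top 0.0195). Going for the second.

>>> apply_moves(
  motion=[0,60,16,0,0,0,0,120,32,0,0,0,0,180,48,0,0,0,0,240,64,0,0,0,10,300,80,0,0,0,20,355,95,0,0,0,28,387,102,0,0,0,28,387,102,0,0,0],
)

```text
time: 8.68
position: [0.558, 0.1815, 0.1215]
tool_rot: [-0.158, 1.57, 0.158]
wrist_force: [0.2, -0.2, -0.3]
gripper_width: 0.0337
```

```bash
python3 - <<'E'
from h import *
im,d,K=grab('wrist','w5'); P=cloud(d,K)
t=P[(P[...,2]>.036)&(P[...,2]<.047)&(np.hypot(P[...,0]-.5635,P[...,1]-.178)<.025)]; print('post',t.mean(0).round(4),len(t))
print(bot.sense()['position'],rel(np.r_[t.mean(0)[:2],.0295],.198))
E
```

```text
post [0.5633 0.1774 0.0419] 385
[0.55861876 0.18020739 0.12228373] (array([92.8, -3.7,  4.3]), array([ 0.08, -0.2 ,  0.01]))
```

>>> apply_moves(
  motion=[20,-3,4,0,0,0,60,-3,4,0,0,0,90,-3,4,0,0,0,92,-3,4,0,0,0,92,-3,4,0,0,0],
  grip=0,
)

```text
time: 9.35
position: [0.565, 0.1766, 0.0325]
tool_rot: [-0.154, 1.565, 0.154]
wrist_force: [0.2, -0.6, 0.5]
gripper_width: 0.0425
```

>>> apply_moves(
  motion=[0,0,0,0,0,0,0,0,0,0,0,0,0,0,0,0,0,0,0,0,0,0,0,0],
  grip=1,
)

```text
time: 9.85
position: [0.5657, 0.1775, 0.0341]
tool_rot: [-0.155, 1.562, 0.155]
wrist_force: [-0.6, -0.9, 6.4]
gripper_width: 0.0111
```

```bash
python3 - <<'E'
from h import *
print(bot.sense()['position'],bot.sense()['wrist_force'],bot.sense()['gripper_width'], rel([.5244,-.1632,.14],.198))
E
```

```text
[0.5656792  0.17750904 0.03413507] [-0.6340546  -0.9259305   6.43192711] 0.011103502933828096 (array([-106. , -326.1, -107. ]), array([-0.03,  0.16,  0.03]))
```

>>> apply_moves(
  motion=[-50,0,0,0,0,0,-106,-20,-6,0,0,0,-106,-76,-25,0,0,0,-106,-132,-43,0,0,0,-106,-190,-62,0,0,0,-106,-246,-80,0,0,0,-106,-300,-98,0,0,0,-106,-326,-107,0,0,0],
)

```text
time: 10.85
position: [0.5226, -0.1657, 0.1381]
tool_rot: [-0.153, 1.565, 0.153]
wrist_force: [1.0, 0.3, -1.5]
gripper_width: 0.0114
```

```bash
python3 - <<'E'
from h import *
im,d,K=grab('wrist','w6'); s=bot.sense()
print(s['position'],s['wrist_force'],s['gripper_width'], rel([.5244,-.1632,.037],.198))
im,d,K=grab('side','s1');cv2.imwrite('pics/s2.png',np.hstack([cv2.resize(im[150:350,180:380,::-1],(400,400)),cv2.resize(cv2.imread('pics/w6.png'),(400,400))]))
E
```

```text
[ 0.52261613 -0.16783062  0.13827062] [ 0.12936081 -1.54027069 -1.08815062] 0.011242773110899728 (array([101.3,   4.4,   2.7]), array([-0.24, -0.02,  0.14]))
```

View pics/s2.png

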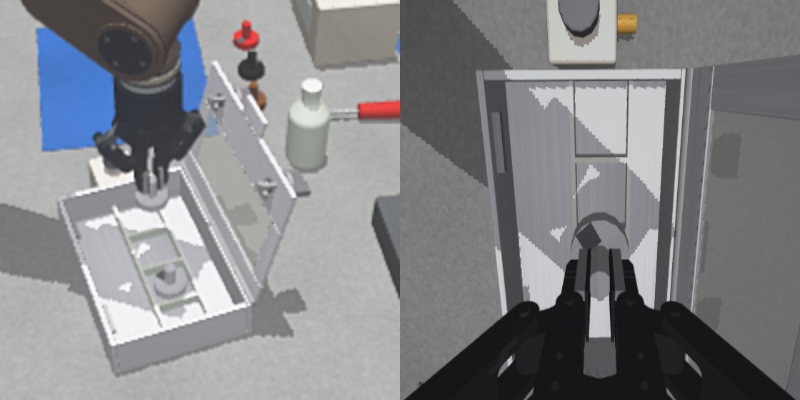

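The picture shows holder 1 upright in its bay and holder 2 held above the next one. Lowering.

>>> apply_moves(
  motion=[50,2,2,0,0,0,90,2,2,0,0,0,98,2,2,0,0,0,100,2,2,0,0,0,100,2,2,0,0,0],
)

```text
time: 11.58
position: [0.5261, -0.1609, 0.0399]
tool_rot: [-0.156, 1.563, 0.154]
wrist_force: [0.1, -0.5, -0.4]
gripper_width: 0.0115
```

>>> apply_moves(
  motion=[2,0,0,0,0,0,2,0,0,0,0,0],
)

```text
time: 11.82
position: [0.5255, -0.161, 0.0372]
tool_rot: [-0.155, 1.564, 0.154]
wrist_force: [-0.2, -0.6, 0.4]
gripper_width: 0.0115
```

>>> apply_moves(
  motion=[1,0,0,0,0,0,1,0,0,0,0,0],
)

```text
time: 12.08
position: [0.5256, -0.1611, 0.0372]
tool_rot: [-0.155, 1.565, 0.155]
wrist_force: [-2.2, 1.5, 7.6]
gripper_width: 0.0111
```

>>> apply_moves(
  motion=[0,0,0,0,0,0,0,0,0,0,0,0,0,0,0,0,0,0,-40,0,0,0,0,0,-100,0,0,0,0,0,-160,0,0,0,0,0,-220,0,0,0,0,0,-260,0,0,0,0,0],
  grip=0.2,
)

```text
time: 13.08
position: [0.5255, -0.1611, 0.299]
tool_rot: [-0.157, 1.562, 0.153]
wrist_force: [-0.4, 0.6, -0.3]
gripper_width: 0.0345
```

```bash
python3 - <<'E'
from h import *
c,s=np.cos(.1982),np.sin(.1982)
def bf(P): d=P-np.array([.5095,-.1652,0]); return np.stack([c*d[...,0]+s*d[...,1],-s*d[...,0]+c*d[...,1],d[...,2]],-1)
im,d,K=grab('wrist','w7'); P=bf(cloud(d,K))
for b in (-.059,-.001):
    r=np.hypot(P[...,0]-.015,P[...,1]-b)<.03
    t=P[r&(P[...,2]>.037)&(P[...,2]<.052)]; q=P[r&(P[...,2]>.014)&(P[...,2]<.026)]
    print('post',t.mean(0).round(4),len(t),'disc',q.mean(0).round(4),q[:,2].std())
print(bot.sense()['position'])
im,d,K=grab('side','s3'); P=bf(cloud(d,K))
m=(P[...,0]>.08)&(P[...,0]<.2)&(P[...,1]>-.16)&(P[...,1]<.1)&(P[...,2]>.07)
t=P[m]; print('lid', t.min(0),t.max(0)); 
for y0 in (-.15,-.12,-.09,-.06,-.03,0,.03,.06):
    tt=t[abs(t[:,1]-y0)<.006]
    if len(tt): i=tt[:,2].argmax(); print(y0,tt[i].round(3), np.degrees(np.arctan2(tt[i,2]-.055,-(tt[i,0]-.085))))
for n in ('lid_tab','stud0_grip','stud1_grip'):
    for mm in bot.tip_of(n,'side'):
        u,v=mm['point']; print(n,round(mm['conf'],2),np.round([u,v]),P[int(v),int(u)].round(3))
E
```

```text
post [ 0.0155 -0.0588  0.0446] 127 disc [ 0.0154 -0.0551  0.0196] 0.0015818151250740302
post [0.0171 0.0012 0.0447] 137 disc [0.0172 0.0033 0.0198] 0.0014236844101965021
[ 0.5273888  -0.16202554  0.30485868]
lid [ 0.08009117 -0.15655323  0.0700102 ] [0.1612827  0.08946443 0.55078043]
-0.15 [ 0.123 -0.148  0.223] 102.74679128080348
-0.12 [ 0.125 -0.122  0.222] 103.47036035917534
-0.09 [ 0.126 -0.087  0.222] 103.82280803773203
-0.06 [ 0.129 -0.056  0.245] 102.90026195863234
-0.03 [ 0.129 -0.032  0.246] 102.89579329498628
0 [0.082 0.003 0.398] 89.53176158260621
0.03 [0.122 0.03  0.224] 102.3634735635331
0.06 [0.123 0.066 0.223] 102.90769440066265
lid_tab 0.88 [305. 208.] [ 0.124 -0.026  0.23 ]
stud0_grip 0.59 [329. 242.] [ 0.151 -0.112  0.194]
stud1_grip 0.41 [304. 198.] [ 0.131 -0.01   0.242]
```

Both holders are verified in their bays and the lid stands at about 1.80 rad. Next I move behind the lid with the fingers shut.

>>> apply_moves(
  motion=[0,-10,50,0,0,0,0,-20,105,0,0,0,0,-31,155,0,0,0,0,-31,175,0,0,0,40,-31,175,0,0,0,75,-31,175,0,0,0,75,-31,175,0,0,0],
  grip=1,
)

```text
time: 14.2
position: [0.6994, -0.1558, 0.2123]
tool_rot: [-0.15, 1.577, 0.16]
wrist_force: [0.2, 0.1, 0.6]
gripper_width: -0.0002
```

```bash
cat > f.py <<'E'
from h import *
YAW=.1982; O=np.array([.5095,-.1652,0]); BR=R.from_rotvec([0,0,YAW])
def tobox(p): return BR.inv().apply(np.array(p)-O)
def frombox(p): return BR.apply(np.array(p))+O
def reb(p): return rel(frombox(p),YAW)
E
python3 - <<'E'
from f import *
s=bot.sense(); print(tobox(s['position']).round(4), s['wrist_force'].round(1))
H=np.array([.085,.055])
for th in (103,95,85,75,65,55,45,35,25,15,8,3,0):
    t=np.radians(th); C=H+.170*np.array([-np.cos(t),np.sin(t)])+.006*np.array([np.sin(t),np.cos(t)])
    p=[C[0]+.0145,-.03,C[1]+.008]; print(th,np.round(p,3),reb(p)[0].round())
print(reb(p)[1])
im,d,K=grab('side','s4')
E
```

```text
[ 0.1881 -0.0282  0.2123] [0.2 0.1 0.6]
103 [ 0.144 -0.03   0.227] [-14.  -2. -45.]
95 [ 0.12  -0.03   0.232] [-19.  -2. -68.]
85 [ 0.091 -0.03   0.233] [-19.  -2. -98.]
75 [ 0.061 -0.03   0.229] [ -15.   -2. -127.]
65 [ 0.033 -0.03   0.22 ] [  -6.   -2. -155.]
55 [ 0.007 -0.03   0.206] [   9.   -2. -181.]
45 [-0.016 -0.03   0.187] [  27.   -2. -204.]
35 [-0.036 -0.03   0.165] [  50.   -2. -224.]
25 [-0.052 -0.03   0.14 ] [  75.   -3. -239.]
15 [-0.063 -0.03   0.113] [ 102.   -3. -250.]
8 [-0.068 -0.03   0.093] [ 123.   -3. -255.]
3 [-0.07  -0.03   0.078] [ 137.   -3. -256.]
0 [-0.07  -0.03   0.069] [ 146.   -3. -257.]
[-0.06 -0.66 -0.41]
```

View pics/s4.png

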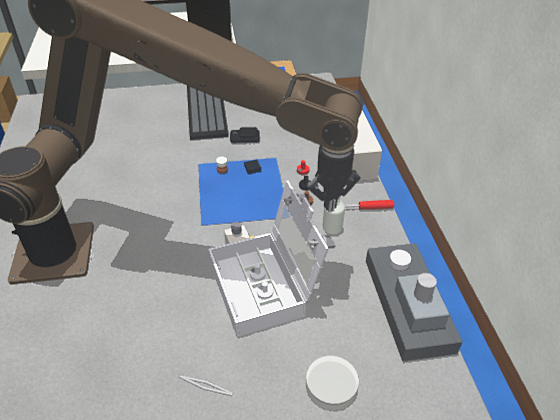

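The picture shows the fingers behind the lid at (335,205), the lid open, both holders inside and nothing else left on the mat but the jar and gelbox. Pushing the lid over.

>>> apply_moves(
  motion=[-8,-2,-25,0,0,0,-12,-2,-45,0,0,0,-16,-2,-68,0,0,0,-18,-2,-85,0,0,0,-18,-2,-100,0,0,0,-16,-2,-115,0,0,0,-13,-2,-128,0,0,0,-13,-2,-128,0,0,0],
)

```text
time: 15.25
position: [0.5758, -0.1839, 0.2321]
tool_rot: [-0.153, 1.568, 0.156]
wrist_force: [-0.1, 0.1, -0.1]
gripper_width: -0.0002
```

```bash
cat > g.py <<'E'
from f import *
import sys
s=bot.sense(); print(tobox(s['position']).round(4), s['wrist_force'].round(1))
im,d,K=grab('side',sys.argv[1]); P=BR.inv().apply((cloud(d,K)-O).reshape(-1,3))
for y0 in (-.13,-.11,-.09,.04,.07):
    for r in (0,):
        t=P[(abs(P[:,1]-y0)<.006)&(P[:,2]>.068)&(P[:,2]<.26)&(P[:,0]>-.12)&(P[:,0]<.14)]
        if len(t)>3: i=np.hypot(t[:,0]-.085,t[:,2]-.055).argmax(); a=t[i]; print(y0,a.round(3),np.degrees(np.arctan2(a[2]-.055,.085-a[0])).round(1),np.hypot(a[0]-.085,a[2]-.055).round(3))
H=np.array([.085,.055])
for th in (75,65,55,45,35,25,15,8,3,0):
    t=np.radians(th); C=H+.170*np.array([-np.cos(t),np.sin(t)])+.006*np.array([np.sin(t),np.cos(t)])
    p=[C[0]+.0145,-.03,C[1]+.008]; print(th,reb(p)[0].round())
E
python3 g.py s5
```

```text
[ 0.0614 -0.0314  0.2321] [-0.1  0.1 -0.1]
-0.13 [ 0.046 -0.131  0.222] 76.8 0.171
-0.11 [ 0.048 -0.113  0.222] 77.5 0.171
-0.09 [ 0.046 -0.087  0.222] 76.9 0.171
0.04 [0.068 0.045 0.215] 83.9 0.161
0.07 [0.062 0.074 0.149] 76.4 0.097
75 [ 3.  1. -0.]
65 [ 13.   1. -29.]
55 [ 27.   1. -55.]
45 [ 45.   1. -78.]
35 [ 67.   1. -98.]
25 [  92.    1. -114.]
15 [ 120.    1. -125.]
8 [ 140.    1. -130.]
3 [ 155.    1. -131.]
0 [ 164.    1. -132.]
```

Lid is at about 77° and following well. Continuing the arc.

>>> apply_moves(
  motion=[4,1,-15,0,0,0,12,1,-30,0,0,0,19,1,-43,0,0,0,28,1,-56,0,0,0,37,1,-68,0,0,0,47,1,-79,0,0,0,58,1,-90,0,0,0,70,1,-99,0,0,0],
)

```text
time: 16.3
position: [0.4793, -0.2025, 0.1623]
tool_rot: [-0.155, 1.566, 0.155]
wrist_force: [0.3, 0.9, 0.8]
gripper_width: -0.0002
```

>>> apply_moves(
  motion=[14,0,-8,0,0,0,27,0,-16,0,0,0,41,0,-22,0,0,0,55,0,-26,0,0,0,70,0,-29,0,0,0,82,0,-30,0,0,0,90,0,-31,0,0,0,90,0,-31,0,0,0],
)

```text
time: 17.3
position: [0.4495, -0.2082, 0.0726]
tool_rot: [-0.154, 1.566, 0.156]
wrist_force: [-0.0, 0.5, 0.5]
gripper_width: -0.0001
```

```bash
python3 g.py s6
```

```text
[-0.0673 -0.0304  0.0726] [-0.   0.5  0.5]
-0.13 [-0.064 -0.127  0.099] 16.3 0.155
-0.11 [-0.078 -0.114  0.068] 4.6 0.164
-0.09 [-0.063 -0.092  0.097] 15.7 0.154
75 [-156.    1.  128.]
65 [-146.    1.  100.]
55 [-132.    1.   74.]
45 [-114.    1.   50.]
35 [-92.   1.  31.]
25 [-67.   1.  15.]
15 [-40.   1.   4.]
8 [-19.   1.  -1.]
3 [-5.  1. -3.]
0 [ 4.  1. -4.]
```

>>> apply_moves(
  motion=[3,0,-3,0,0,0,5,0,-3,0,0,0,7,0,-3,0,0,0,7,0,-3,0,0,0],
)

```text
time: 17.85
position: [0.447, -0.2093, 0.0688]
tool_rot: [-0.155, 1.567, 0.156]
wrist_force: [-6.6, 2.6, 14.6]
gripper_width: 0.0003
```

>>> apply_moves(
  motion=[-50,0,0,0,0,0,-110,-10,-10,0,0,0,-160,-20,-20,0,0,0,-180,-20,-20,0,0,0,-180,-20,-20,0,0,0],
  grip=0.2,
)

```text
time: 18.48
position: [0.432, -0.2334, 0.2487]
tool_rot: [-0.157, 1.562, 0.152]
wrist_force: [-0.1, 0.3, 0.3]
gripper_width: 0.0343
```

```bash
python3 - <<'E'
from f import *
s=bot.sense(); print(tobox(s['position']).round(4), s['qpos'].round(3))
im,d,K=grab('wrist','w8'); P=BR.inv().apply((cloud(d,K)-O).reshape(-1,3))
for n,y0 in (('stud0',-.105),('stud1',.045)):
    t=P[(abs(P[:,1]-y0)<.035)&(abs(P[:,0]+.06)<.03)&(P[:,2]>.09)&(P[:,2]<.104)]
    if len(t): print(n,len(t),t.mean(0).round(4),((t.min(0)+t.max(0))/2).round(4),np.ptp(t,0).round(3))
    for m in bot.tip_of(n+'_grip','wrist'): print(m['conf'],np.round(m['point']),tobox(onplane(*m['point'],.087,K)).round(4))
t=P[(abs(P[:,1])<.1)&(abs(P[:,0])<.06)&(abs(P[:,2]-.06)<.02)]; print('lid z',np.median(t[:,2]))
for x0 in (-.04,0,.04,.07):
    q=t[abs(t[:,0]-x0)<.01]; print(x0,np.median(q[:,2]) if len(q) else 0)
t=P[(np.hypot(P[:,0],P[:,1]-.12)<.03)&(P[:,2]>.076)&(P[:,2]<.088)]; print('knob',t.mean(0).round(4),len(t))
E
```

```text
[-0.0894 -0.0516  0.2487] [-0.702 -0.139  2.01   0.     1.265 -0.899]
stud0 438 [-0.0605 -0.1057  0.0984] [-0.0602 -0.1072  0.096 ] [0.009 0.036 0.012]
0.57 [309. 250.] [-0.062  -0.1088  0.087 ]
0.19 [366. 122.] [-0.0186  0.0041  0.087 ]
stud1 646 [-0.0608  0.0423  0.0988] [-0.0603  0.0421  0.0959] [0.009 0.035 0.012]
0.81 [315.  70.] [-0.0608  0.0426  0.087 ]
0.45 [364. 119.] [-0.0204  0.0063  0.087 ]
lid z 0.061758298020901325
-0.04 0.0624555458741039
0 0.06145848797382761
0.04 0.06153578333243384
0.07 0
knob [nan nan nan] 0<stdin>:11: RuntimeWarning: Mean of empty slice.
  ret = um.true_divide(
```

View pics/w8.png

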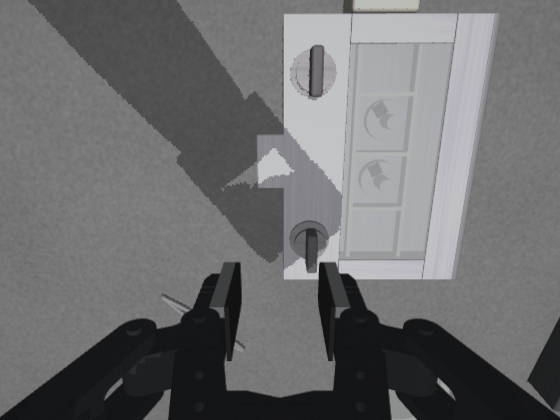

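The picture shows the lid shut with both holders under the window. The studs are at (310,248) and (315,70), unlocked (wings along the free edge). Going over stud 0.

>>> apply_moves(
  motion=[40,-25,14,0,0,0,80,-55,29,0,0,0,119,-55,29,0,0,0,119,-55,29,0,0,0,119,-55,29,0,0,0],
)

```text
time: 19.25
position: [0.4705, -0.2807, 0.1276]
tool_rot: [-0.155, 1.565, 0.155]
wrist_force: [0.4, 1.0, 0.4]
gripper_width: 0.0342
```

```bash
python3 -c "
from f import *
s=bot.sense(); print(tobox(s['position']).round(4)); print(reb([-.0605,-.1065,.085]))"
```

```text
[-0.0609 -0.1056  0.1276]
(array([42.6, -0.9,  0.5]), array([-0.04, -0.  , -0.  ]))
```

>>> apply_moves(
  motion=[20,-1,0,0,0,0,38,-1,0,0,0,0,41,-1,0,0,0,0,41,-1,0,0,0,0],
)

```text
time: 19.75
position: [0.4708, -0.2819, 0.0867]
tool_rot: [-0.155, 1.565, 0.155]
wrist_force: [-0.7, 0.2, -0.4]
gripper_width: 0.0343
```

>>> apply_moves(
  motion=[0,0,0,0,0,0,0,0,0,0,0,0,0,0,0,0,0,0,0,0,0,0,0,0],
  grip=1,
  grip_force=60,
)

```text
time: 20.25
position: [0.4711, -0.2822, 0.0871]
tool_rot: [-0.156, 1.564, 0.154]
wrist_force: [0.3, 0.1, 2.9]
gripper_width: 0.0076
```

>>> apply_moves(
  motion=[4,0,0,0,0,0,8,0,0,0,0,0,11,0,0,0,0,0,11,0,0,0,0,0,11,0,0,0,0,0],
)

```text
time: 20.88
position: [0.4712, -0.2823, 0.0772]
tool_rot: [-0.155, 1.565, 0.154]
wrist_force: [-2.3, 3.2, 11.7]
gripper_width: 0.0076
```

>>> apply_moves(
  motion=[1,0,0,10.5,0,0,1,0,0,21,0,0,1,0,0,31.5,0,0,1,0,0,42,0,0,1,0,0,52.5,0,0,1,0,0,63,0,0,1,0,0,73.5,0,0,1,0,0,84,0,0],
)

```text
time: 21.88
position: [0.4724, -0.283, 0.0771]
tool_rot: [0.988, 1.33, -0.988]
wrist_force: [-0.6, 2.3, 12.7]
gripper_width: 0.0077
```

>>> apply_moves(
  motion=[0,0,0,7,0,0,0,0,0,7,0,0,0,0,0,7,0,0],
)

```text
time: 22.25
position: [0.4724, -0.2831, 0.0771]
tool_rot: [1.074, 1.285, -1.074]
wrist_force: [-0.4, 1.5, 12.5]
gripper_width: 0.0075
```

```bash
python3 -c "
from f import *
s=bot.sense(); print(tobox(s['position']).round(4),s['wrist_force'],s['ft_torque'],rel(s['position'],.1982-np.pi/2))"
```

```text
[-0.0596 -0.1083  0.0771] [-0.37364915  1.4697299  12.46742723] [0.35447304 0.09674849 0.21317612] (array([0., 0., 0.]), array([-0.99,  0.21, -0.17]))
```

>>> apply_moves(
  motion=[0,0,0,0,0,0,0,0,0,0,0,0,0,0,0,0,0,0,-40,0,0,0,0,0,-90,0,0,0,0,0,-150,0,0,0,0,0,-150,0,0,0,0,0],
  grip=0.2,
)

```text
time: 23.12
position: [0.4727, -0.2834, 0.2297]
tool_rot: [1.074, 1.279, -1.074]
wrist_force: [-0.3, -0.0, -0.1]
gripper_width: 0.0342
```

```bash
python3 - <<'E'
from f import *
s=bot.sense(); print(tobox(s['position']).round(4), s['qpos'].round(3))
im,d,K=grab('wrist','w9'); P=BR.inv().apply((cloud(d,K)-O).reshape(-1,3))
for n,y0 in (('stud0',-.105),('stud1',.045)):
    t=P[(abs(P[:,1]-y0)<.035)&(abs(P[:,0]+.06)<.03)&(P[:,2]>.085)&(P[:,2]<.104)]
    if len(t): print(n,len(t),t.mean(0).round(4),np.median(t[:,2]),np.ptp(t,0).round(3))
print(reb([-.0605,.0425,.13]))
im,d,K=grab('side','s7'); cv2.imwrite('pics/s7c.png',np.hstack([cv2.resize(im[200:350,180:330,::-1],(400,400)),cv2.resize(cv2.imread('pics/w9.png'),(400,400))]))
E
```

```text
[-0.0594 -0.1087  0.2297] [-0.724  0.016  1.898  0.     1.217  0.667]
stud0 521 [-0.0582 -0.1084  0.095 ] 0.09530384913625428 [0.036 0.009 0.012]
stud1 763 [-0.0587  0.0394  0.0966] 0.09866267220471325 [0.01  0.036 0.016]
(array([  95.8,   -3. , -150. ]), array([ 8.895e+01,  3.000e-02, -2.400e-01]))
```

View pics/s7c.png

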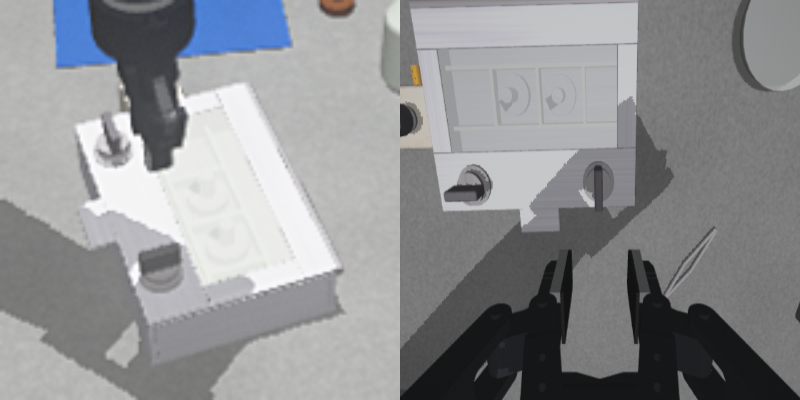

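Stud 0 is locked: wing square to the edge, top 3.5 mm lower. Now stud 1: return the yaw and travel over.

>>> apply_moves(
  motion=[10,0,-20,-10.5,0,0,20,-1,-45,-21,0,0,30,-1,-70,-31.5,0,0,45,-2,-95,-42,0,0,60,-2,-120,-52.5,0,0,75,-3,-140,-63,0,0,88,-3,-150,-73.5,0,0,96,-3,-150,-84,0,0],
)

```text
time: 24.22
position: [0.4382, -0.1326, 0.1244]
tool_rot: [-0.061, 1.576, 0.068]
wrist_force: [0.4, 0.7, 0.1]
gripper_width: 0.0345
```

>>> apply_moves(
  motion=[0,0,0,-7,0,0,0,0,0,-7,0,0,0,0,0,-7,0,0],
)

```text
time: 24.6
position: [0.44, -0.1343, 0.127]
tool_rot: [-0.152, 1.568, 0.155]
wrist_force: [-0.3, -0.7, -0.7]
gripper_width: 0.034
```

```bash
python3 -c "
from f import *
s=bot.sense(); print(tobox(s['position']).round(4)); print(reb([-.060,.042,.0865]))"
```

```text
[-0.0621  0.044   0.127 ]
(array([40.5, -2. ,  2.2]), array([-0.16, -0.12, -0.1 ]))
```

>>> apply_moves(
  motion=[20,-1,2,0,0,0,38,-1,2,0,0,0,41,-1,2,0,0,0,41,-1,2,0,0,0],
)

```text
time: 25.1
position: [0.443, -0.1354, 0.0874]
tool_rot: [-0.154, 1.566, 0.154]
wrist_force: [-0.9, -0.3, 0.8]
gripper_width: 0.0343
```

>>> apply_moves(
  motion=[0,0,0,0,0,0,0,0,0,0,0,0,0,0,0,0,0,0,0,0,0,0,0,0],
  grip=1,
  grip_force=60,
)

```text
time: 25.6
position: [0.442, -0.1359, 0.0879]
tool_rot: [-0.156, 1.568, 0.155]
wrist_force: [-4.6, -0.9, 2.3]
gripper_width: 0.0072
```

>>> apply_moves(
  motion=[4,0,0,0,0,0,8,0,0,0,0,0,11,0,0,0,0,0,11,0,0,0,0,0,11,0,0,0,0,0],
)

```text
time: 26.22
position: [0.4422, -0.136, 0.0782]
tool_rot: [-0.156, 1.569, 0.156]
wrist_force: [-8.8, -0.7, 10.9]
gripper_width: 0.0074
```

>>> apply_moves(
  motion=[1.5,0,-1,10.5,0,0,1.5,0,-1,21,0,0,1.5,0,-1,31.5,0,0,1.5,0,-1,42,0,0,1.5,0,-1,52.5,0,0,1.5,0,-1,63,0,0,1.5,0,-1,73.5,0,0,1.5,0,-1,84,0,0],
)

```text
time: 27.22
position: [0.4422, -0.1363, 0.0781]
tool_rot: [0.986, 1.336, -0.989]
wrist_force: [-8.3, 1.0, 17.8]
gripper_width: 0.0076
```

>>> apply_moves(
  motion=[0,0,0,7,0,0,0,0,0,7,0,0,0,0,0,7,0,0],
)

```text
time: 27.6
position: [0.4422, -0.1364, 0.0781]
tool_rot: [1.072, 1.291, -1.076]
wrist_force: [-9.3, 1.6, 16.4]
gripper_width: 0.0073
```

>>> apply_moves(
  motion=[0,0,0,0,0,0,0,0,0,0,0,0,0,0,0,0,0,0,-40,0,0,0,0,0,-90,0,0,0,0,0,-150,0,0,0,0,0,-150,0,0,0,0,0],
  grip=0.2,
)

```text
time: 28.48
position: [0.4446, -0.1368, 0.2307]
tool_rot: [1.076, 1.278, -1.072]
wrist_force: [0.5, -0.1, -0.8]
gripper_width: 0.0343
```

```bash
python3 - <<'E'
from f import *
s=bot.sense(); print(tobox(s['position']).round(4), s['qpos'].round(3))
im,d,K=grab('wrist','w10'); P=BR.inv().apply((cloud(d,K)-O).reshape(-1,3))
for n,y0 in (('stud0',-.105),('stud1',.045)):
    t=P[(abs(P[:,1]-y0)<.035)&(abs(P[:,0]+.06)<.03)&(P[:,2]>.085)&(P[:,2]<.104)]
    if len(t): print(n,len(t),t.mean(0).round(4),np.median(t[:,2]),np.ptp(t,0).round(3))
t=P[(np.hypot(P[:,0],P[:,1]-.12)<.03)&(P[:,2]>.076)&(P[:,2]<.088)]
if len(t): print('knob',t.mean(0).round(4),len(t),((t.min(0)+t.max(0))/2).round(4),np.ptp(t,0))
print(rel(frombox([0,.1195,.13]),.1982-np.pi/2))
im,d,K=grab('side','s8'); cv2.imwrite('pics/s8c.png',np.hstack([cv2.resize(im[200:350,180:330,::-1],(400,400)),cv2.resize(cv2.imread('pics/w10.png'),(400,400))]))
E
```

```text
[-0.058   0.0406  0.2307] [-0.517 -0.191  2.089  0.     1.233  0.874]
stud0 752 [-0.0588 -0.1063  0.0932] 0.09488363209930703 [0.036 0.01  0.013]
stud1 512 [-0.0583  0.0417  0.0951] 0.09540731373050401 [0.036 0.009 0.012]
knob [0.0002 0.1157 0.0831] 1063 [-0.0002  0.1163  0.0808] [0.0272386  0.02697543 0.00944792]
(array([ 97.3,  57.5, -79.2]), array([-1.05,  0.18, -0.23]))
```

View pics/s8c.png

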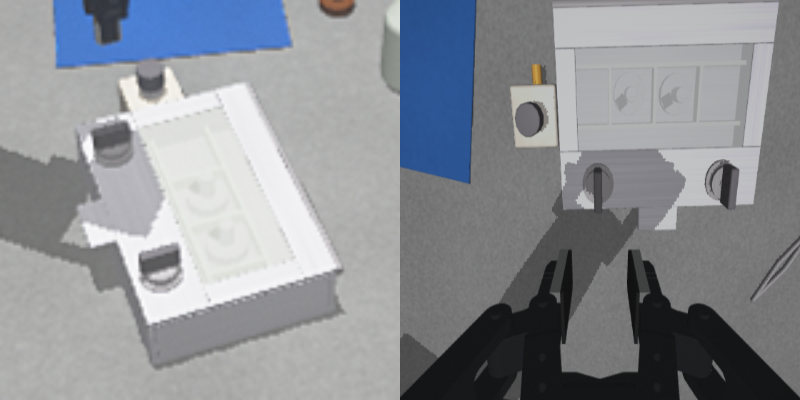

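Both studs are locked (wings square to the edge, tops 3.5 mm down). The knob is at box (0, 0.117), top 0.083. Moving there with the jaws back along box x.

>>> apply_moves(
  motion=[0,10,-10,-10.5,0,0,0,20,-20,-21,0,0,10,30,-30,-31.5,0,0,20,40,-45,-42,0,0,35,50,-60,-52.5,0,0,55,57,-77,-63,0,0,75,57,-77,-73.5,0,0,97,57,-77,-84,0,0],
  grip=-0.25,
)

```text
time: 29.58
position: [0.4825, -0.0486, 0.1246]
tool_rot: [-0.063, 1.574, 0.066]
wrist_force: [0.7, -0.1, -0.5]
gripper_width: 0.0538
```

>>> apply_moves(
  motion=[0,0,0,-7,0,0,0,0,0,-7,0,0,0,0,0,-7,0,0],
)

```text
time: 29.95
position: [0.4837, -0.0494, 0.1269]
tool_rot: [-0.153, 1.567, 0.154]
wrist_force: [-0.3, -0.5, 0.0]
gripper_width: 0.0533
```

```bash
python3 -c "
from f import *
s=bot.sense(); print(tobox(s['position']).round(4)); print(reb([0,.117,.074]))"
```

```text
[-0.0025  0.1186  0.1269]
(array([52.9, -1.7,  2.6]), array([-0.16, -0.09, -0.05]))
```

>>> apply_moves(
  motion=[25,-1,2,0,0,0,48,-1,2,0,0,0,53,-1,2,0,0,0,53,-1,2,0,0,0],
)

```text
time: 30.45
position: [0.4865, -0.0502, 0.075]
tool_rot: [-0.154, 1.565, 0.154]
wrist_force: [0.3, 0.3, 0.3]
gripper_width: 0.0534
```

>>> apply_moves(
  motion=[0,0,0,0,0,0,0,0,0,0,0,0,0,0,0,0,0,0,0,0,0,0,0,0],
  grip=1,
  grip_force=80,
)

```text
time: 30.95
position: [0.4858, -0.0507, 0.0764]
tool_rot: [-0.156, 1.568, 0.155]
wrist_force: [-6.3, -0.2, 6.2]
gripper_width: 0.0247
```

>>> apply_moves(
  motion=[-10,0,0,0,0,0,-20,0,0,0,0,0,-28,0,0,0,0,0,-31,0,0,0,0,0,-31,0,0,0,0,0],
)

```text
time: 31.58
position: [0.4857, -0.0506, 0.1054]
tool_rot: [-0.156, 1.567, 0.155]
wrist_force: [-0.6, -5.9, -7.4]
gripper_width: 0.0245
```

>>> apply_moves(
  motion=[-2,0,0,0,0,0,-2,0,0,0,0,0,-2,0,0,0,0,0,-2,0,0,0,0,0,-2,0,0,0,0,0,-2,0,0,0,0,0,-2,0,0,0,0,0,-2,0,0,0,0,0],
)

```text
time: 32.58
position: [0.4857, -0.0506, 0.1066]
tool_rot: [-0.156, 1.567, 0.154]
wrist_force: [0.4, -5.5, -10.8]
gripper_width: 0.0245
```

```bash
python3 - <<'E'
from f import *
s=bot.sense(); print(s['position'],s['wrist_force'],s['gripper_width'])
im,d,K=grab('side','s9'); cv2.imwrite('pics/s9c.png',cv2.resize(im[180:330,160:330,::-1],(510,450)))
E
```

```text
[ 0.48567859 -0.05057468  0.10659138] [  0.40014416  -5.53257882 -10.75267347] 0.024528139363787206
```

View pics/s9c.png

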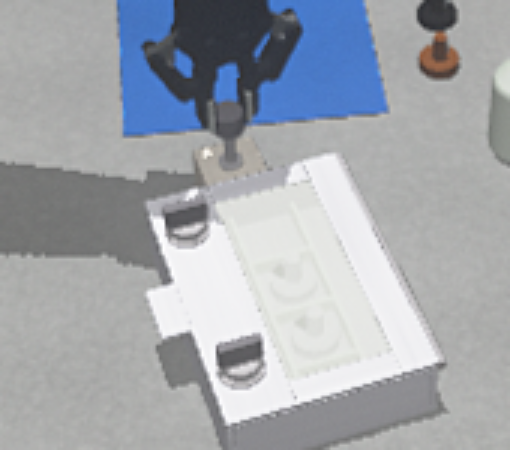

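The knob is up at (230,118) with its stem showing. It rose 30 mm and the force of 10.8 N exceeds the spring's 7.5 N, so it is at the stop and was held for over 1 s. I'll lower it home, release and retreat.

>>> apply_moves(
  motion=[10,0,0,0,0,0,20,0,0,0,0,0,29,0,0,0,0,0,32,0,0,0,0,0,32,0,0,0,0,0],
)

```text
time: 33.25
position: [0.4858, -0.0506, 0.0765]
tool_rot: [-0.156, 1.568, 0.155]
wrist_force: [-5.3, -4.4, 0.6]
gripper_width: 0.0246
```

>>> apply_moves(
  motion=[0,0,0,0,0,0,0,0,0,0,0,0,0,0,0,0,0,0,-30,0,0,0,0,0,-90,0,0,0,0,0,-150,0,0,0,0,0,-180,0,0,0,0,0,-180,0,0,0,0,0],
  grip=-0.25,
)

```text
time: 34.25
position: [0.4883, -0.0505, 0.2596]
tool_rot: [-0.157, 1.558, 0.153]
wrist_force: [0.7, 0.3, 0.2]
gripper_width: 0.0532
```

```bash
python3 - <<'E'
from f import *
s=bot.sense(); print(tobox(s['position']).round(4), s['wrist_force'],s['gripper_width'])
for cam in('wrist','side','scene'):
    im,d,K=grab(cam,'fin_'+cam); P=BR.inv().apply((cloud(d,K)-O).reshape(-1,3))
    for n,y0 in (('stud0',-.107),('stud1',.043)):
        t=P[(abs(P[:,1]-y0)<.025)&(abs(P[:,0]+.06)<.025)&(P[:,2]>.085)&(P[:,2]<.104)]
        if len(t): print(cam,n,len(t),np.median(t[:,2]),np.ptp(t,0).round(3))
    t=P[(np.hypot(P[:,0],P[:,1]-.12)<.03)&(P[:,2]>.074)&(P[:,2]<.15)]
    if len(t): print(cam,'knob',t.mean(0).round(4),len(t),np.median(t[:,2]))
    t=P[(abs(P[:,1]+.03)<.08)&(abs(P[:,0])<.07)&(abs(P[:,2]-.06)<.01)]
    if len(t): A=np.c_[t[:,0],np.ones(len(t))]; print(cam,'lid slope',np.linalg.lstsq(A,t[:,2],rcond=None)[0])
E
python3 -c "
import cv2,numpy as np
cv2.imwrite('pics/f.png',np.hstack([cv2.resize(cv2.imread('pics/fin_'+c+'.png'),(400,300)) for c in('side','scene')]))"
```

```text
[0.0018 0.1166 0.2596] [0.69498142 0.26309161 0.18780584] 0.05318335919468444
wrist stud0 226 0.08992632204581918 [0.032 0.009 0.012]
wrist stud1 391 0.09434977936415817 [0.036 0.009 0.012]
wrist knob [-0.0003  0.1184  0.0829] 758 0.08317461896569489
wrist lid slope [-0.0055422   0.06170974]
side stud0 84 0.09228715887370298 [0.036 0.014 0.013]
side stud1 72 0.09183291521356468 [0.036 0.013 0.014]
side knob [-0.0009  0.1132  0.0804] 84 0.08087651603649493
side lid slope [-0.00694392  0.05999513]
scene stud0 47 0.0919083956662653 [0.039 0.01  0.012]
scene stud1 44 0.09345907907231304 [0.038 0.009 0.012]
scene knob [0.0015 0.1209 0.0807] 73 0.08126381044961306
scene lid slope [-0.00648706  0.06054456]
```

View pics/f.png

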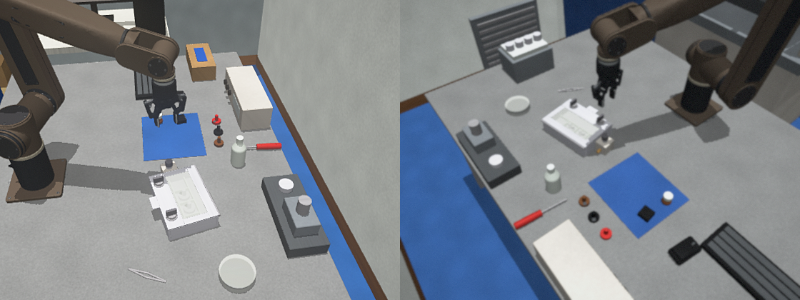

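The mat holds only the jar (667,197) and gelbox (647,213). Lid shut, both wings square to the edge, knob home, gripper clear. Handing in.

```bash
python3 -c "
from plant import bot
print(bot.job_done(), bot.sense()['time'])"
```

```text
the job is handed in; nothing more can be done
the job is handed in; nothing more can be done
```

I packed, sealed and purged the box, and handed the job in at about 34 s of the 210 s allowed. No verdict came back.

**Holders:** There were two specimen holders on the mat. Each now stands upright in its own middle bay, with disc tops at 0.020 m and post tops at 0.044 m before the lid was shut.

**Lid and studs:** The lid is shut; its fitted slope is about 0.006 rad against the 0.03 limit. Both studs were pushed in and turned about 91° clockwise. Their wings stand square to the edge and sit about 3.5 mm lower than when unlocked, close to the expected 4 mm.

**Plunger:** It rose 30 mm and the wrist force of 10.8 N exceeded the spring's 7.5 N, so it was at its stop. I held it there for just over 1 s and then lowered it. The knob top reads 0.083 m, the same as at the start.

**Disagreements in the checks:**
- The final-view stud heights scattered more, 0.090–0.094 m against 0.095 m in the closer wrist views. I put this down to wing sides and distance in those views, and I trusted the closer ones.
- The gripper width read 2–3 mm too small on every part held.

The other things on the bench look unmoved in the final pictures; I did not measure them.

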